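Roll the long rod sample onto the scribed line

ROBOT

A 6-joint arm with a two-finger parallel gripper is mounted at the origin on the work surface. World frame = base frame: x ahead of the robot, y to its left, z up, the work surface at z = 0. Lengths are in mm, angles in rad, forces in N, time in s.
With the tool pointing down it reaches from about 275 to 825 mm from the base axis. Payload 5.2 kg.
Tool frame: the origin (TCP) lies midway between the tips of the shut fingers; the grasp point (between the pads) lies 19 mm behind it; z points along the fingers, y is the direction in which the jaws open and shut (so a half turn about z gives the same grasp; the last joint's range is limited). The gripper opens to 93 mm and grips with 3 to 60 N. Pads are 15 mm wide; open, the fingers measure 128 mm over their backs; the gripper's body (75 mm by 188 mm) begins 65 mm behind the grasp point.
Start: joints at [-1.417, 0.259, 1.535, -0, 1.348, -0.203], TCP at [192.123, -515.358, 218.653] pointing down, gripper open.
Joint ranges: [-3.14, 3.14], [-0.91, 2.08], [0.19, 2.58], [-1.22, 4.36], [0.22, 2.71], [-3.12, 3.12]. Speed limits (rad/s): [2.57, 2.57, 3.14, 3.14, 3.14, 3.14].

INTERFACE

Orientations are given as [roll, pitch, yaw] about the fixed x, y, z axes, in that order (R = Rz(yaw) Ry(pitch) Rx(roll)).
In Python, from bench import r gives the robot as it stands.
- The arm moves only by the shell command python3 -m handwheel 'ROWS' [FORCE]. ROWS is JSON, a list of rows, each a list of 3 entries, a list of its own where there are three numbers: the opening in per cent of the stroke, from 0 (shut) to 100 (fully open), then the shift along the tool's x, y, z in m, then the turn about the tool's z in rad. A call has 1 to 10 rows; each row shifts and turns the commanded pose from where the row before left it, along the tool's axes as they then stand; what a row does not reach is not made up. A row lasts 1/8 s, in which the tool goes at most 62.5 mm and 10.7 degrees, less where a joint would pass 70% of its speed; a pose out of reach is approached as far as the arm can. A call with a gripper value outside its range is refused whole. The fingers move at their own pace and stop on an object; FORCE is the grip in N (left out, the last holds). Time passes only in rows, so rows that do not move let the fingers close. It gives the time, the measured TCP pose, the force and the opening at its end, in the units of the state.
- r.get_obs(): the state, without advancing time (a new reading comes with each control period).
- r.get_image(name): name is "scene" or "top"; returns the picture (384x512x3 uint8, blue, green, red); there is no depth.
- r.calibration(name): a dict with "fov_y" (degrees; the focal length in pixels is half the picture's height over the tangent of half this angle, whatever the lens; pixels are square), "cx", "cy" (the principal point, pixels), "extrinsics" (4x4, takes a point from world to camera coordinates). Camera axes: x right, y up, looking along -z (the intrinsics and any distortion apply to the point x, -y, -z); pixel columns grow to the right and rows downward; lengths in mm; the calibration is good to about 2 mm. A picture is of the moment at which its call begins. calibration takes no time and is no camera call.
- r.sign_off(): hands the job in, once; it reports no verdict.
Trained networks look in the newest picture that a camera, given by its name, has taken for a name from the list of things; names that differ only in an ending like _2 or _b are one class to them, and where a whole thing is asked for, a point or a joint stands for the part that bears it (a point fixed in the world has none). Each returns a list of dicts, best first, with "p" (0 to 1); they miss things now and then, are a little off and sometimes report something else, mostly with a low value. They report only what shows in the picture. A call takes as long as a camera call. They do not tell look-alikes from the thing itself.
- r.regions_of(name, camera): "mask" (384x512 bool, what is visible of it) and "uv" ([column, row] in pixels, amid what is visible of it).
The state is a dict: "clock": time; "q": joint angles; "joint_vel": joint speeds; "effort": joint torques, N m; "position": TCP position; "eef_rot": TCP orientation; "force": force on the tool from outside, world axes, zero at the start; "torque": the same for the moment, N m; "finger_gap": finger opening in mm.
Only numpy, scipy, OpenCV 4.12 (cv2) and the standard library are available. Lean on these libraries where they do the work, as an engineer would, in place of code of your own. Each camera call takes 0.05 s, during which the arm holds its last target.

TASK

Two round plastic rod samples lie on the metal set-up plate, one on either side of its scribed line. Roll the longer rod along the plate by gently pushing its upper half sideways with the outside of the fingers, until it rests along the line with the line right under its middle from end to end; do not pinch it, lift it or slide it there. Leave the short rod, the jar, the wrench and the steel collar where they are.

Things in the scene. Friction and masses are not known exactly. Their poses are not given: they have to be found in the camera images.
- line (a point): The scribed line on the set-up plate: a straight dark line 3 mm wide and 166 mm long. This point is the middle of the line, on the plate's upper face (12 mm above the table). Its y axis runs along the line, x lies across it in the plate's plane, z is up. The plate is fixed: bare aluminium, 270 mm across the line by 170 mm along it, 12 mm thick, and may be turned on the table.
- long_rod: Smooth solid grey plastic cylinder, 32 mm diameter, 90 mm long, 0.1 kg, lying on the plate 60-85 mm to either side of the line, nearly parallel to it. Origin mid-axis, 28 mm above the table; y along the rod; x, z turn as it rolls. Friction about 0.35: fingers pushing level on its side, mid-height to 8 mm above, slip on it and it rolls ahead; after a slow push it rolls on under 5 mm.
- short_rod: The shorter rod, to be left alone: the same grey plastic and 32 mm diameter but 45 mm long, lying on the plate on the other side of the line, 60 to 85 mm from it, nearly parallel to it. Origin at its middle, on its axis; y along the rod.
- jar: A small closed jar, 52 mm diameter, 70 mm high, standing on the table beside the plate, beyond one end of the line. To be left alone. Origin at the centre of its underside.
- wrench: A steel wrench, 140 mm long, lying on the table beside the plate, beyond the other end of the line. To be left alone. Origin under its middle, x along it.
- collar: A steel collar (ring), 50 mm outside and 26 mm inside diameter, 20 mm high, lying on the table beside the plate. To be left alone. Origin at the centre of its underside.
- long_end_a (a point): Centre of one end face of the long rod, 45 mm from its middle along +y.
- long_end_b (a point): Centre of the other end face of the long rod, 45 mm from its middle along -y.
There are look-alikes about, which are no part of the job. What is shaped like the long_rod but yellow is not meant.

How it is judged (in metres and radians):
On the way:
1. the long rod is rolling: it has turned at least a quarter turn or so (1.2 rad) about its own axis while lying on the plate (angle between long_rod's own z axis and vertical above 1.2 rad and z of long_rod in the frame of line below 0.02 m), for 0.05 s.
At the end, for the whole second after the job is handed in: The long rod lies on the plate at rest (under 10 mm/s), the centre of each of its ends within 6 mm of the scribed line as seen from above and its middle within 40 mm of the line's middle; the short rod is within 10 mm of where it started (x of long_end_a in the frame of line between -0.006 and 0.006 m and x of long_end_b in the frame of line between -0.006 and 0.006 m and y of long_rod in the frame of line between -0.04 and 0.04 m and z of long_rod in the frame of line between 0.013 and 0.019 m and linear speed of long_rod below 0.01 m/s and distance of short_rod from where it was at the start of the episode below 0.01 m); the robot touches nothing.
It fails at once if the long rod was lifted or tipped (its middle more than 6 mm above where it lies, or an end more than 8 mm) (z of long_rod in the frame of line above 0.022 m or z of any of long_end_a, long_end_b in the frame of line above 0.024 m).
It fails at once if the long rod was pinched or pushed hard (more than 18 N from the fingers) (contact force between the fingers and long_rod above 18 N).
It fails at once if the short rod, jar, wrench or collar was moved by more than 10 mm (distance of any of short_rod, jar, wrench, collar from where it was at the start of the episode above 0.01 m).
It fails at once if the long rod was pushed low on its side (grasp point under 40 mm above the table, so the fingertips reach some 7 mm or more below the rod's mid-height, while pushing) (contact force between the fingers and long_rod above 0.3 N and height (world z) of the grasp point below 0.04 m).
It also fails if it takes over 35 s, if anything falls off the work surface, if the arm or the gripper's body presses on something with over 40 N, if the wrist force passes 120 N, or if a joint passes its speed limit or range.

## Working session

There is one attempt and no reset: what is moved stays moved. The work goes in short steps, Python scripts to look and compute and a shell command to move; the robot and the scene stay as the last step left them, time stands still between calls to the robot, and variables do not carry over. Pictures are saved under pics/ and viewed, and the job is handed in when it is done.

```bash
mkdir -p pics; ls
python3 - <<'E'
from bench import r
import cv2,numpy as np
for c in("top","scene"):
    im=r.get_image(c); cv2.imwrite(f"pics/{c}0.png",im)
    k=r.calibration(c); print(c,k)
o=r.get_obs(); print(o)
E
```

```text
pics
top {'fov_y': 55.37807083917775, 'cx': 255.95874182835468, 'cy': 191.61844455373245, 'extrinsics': array([[ 7.56633387e-03, -9.99349420e-01, -3.52631218e-02,
         7.10822953e+01],
       [ 9.86308447e-01,  1.64882478e-03,  1.64902783e-01,
        -5.23756595e+02],
       [-1.64737358e-01, -3.60280244e-02,  9.85679250e-01,
        -7.31766887e+02],
       [ 0.00000000e+00,  0.00000000e+00,  0.00000000e+00,
         1.00000000e+00]])}
scene {'fov_y': 56.74854918516717, 'cx': 263.3220083469138, 'cy': 190.12188378796478, 'extrinsics': array([[-6.78994930e-01,  7.33971940e-01,  1.58453525e-02,
         3.07481281e+02],
       [-5.31845632e-01, -5.06657581e-01,  6.78556055e-01,
         2.71322577e+02],
       [ 5.06069272e-01,  4.52308840e-01,  7.34377700e-01,
        -1.18284255e+03],
       [ 0.00000000e+00,  0.00000000e+00,  0.00000000e+00,
         1.00000000e+00]])}
{'clock': 0.1, 'q': array([-1.41680156e+00,  2.59257512e-01,  1.53592093e+00,  2.49214189e-05,
        1.34796471e+00, -2.02748075e-01]), 'joint_vel': array([-0.00215044, -0.00366451, -0.00296184, -0.00118216,  0.0005192 ,
       -0.00033229]), 'effort': array([ 2.30971418e-03, -4.38207650e+01, -2.84645426e+01,  7.19736074e-02,
        3.62429617e-02, -5.70981138e-05]), 'position': array([ 192.0596681 , -514.89396812,  217.92875923]), 'eef_rot': array([-3.14007881e+00, -3.36009417e-04,  3.56737063e-01]), 'force': array([ 0.44603473, -0.08080396, -0.34929652]), 'torque': array([ 0.0055791 , -0.03544497,  0.01574594]), 'finger_gap': 92.86096582900176}
```

View pics/top0.png

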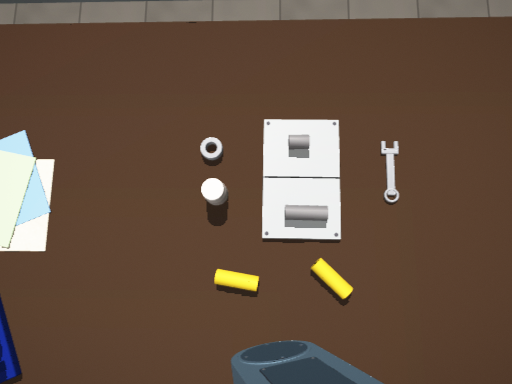

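View pics/scene0.png

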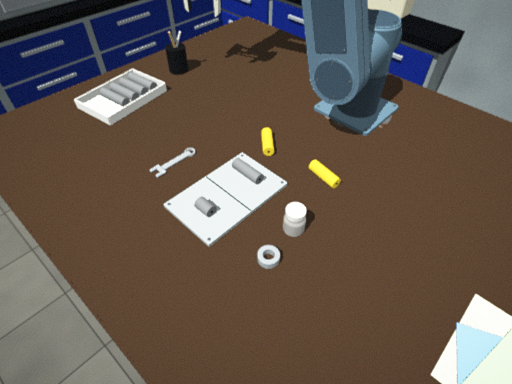

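The top view shows the plate at columns 263-340, rows 120-240, with the line at row 178. The long grey rod is at (306,213) on the robot's side, and the short grey rod at (299,142) on the far side. The yellow rods at (237,280) and (331,279) are look-alikes, and the scene view also shows grey rods in a tray at (120,92), off the plate. Only the grey rod at (306,213) fits the description: grey, on the plate and about twice as long as the other. I'll confirm it in an enlarged crop and measure.

```bash
cat > h.py <<'E'
import numpy as np,cv2
from bench import r
def cam(c):
    k=r.calibration(c); f=192/np.tan(np.radians(k["fov_y"]/2)); return f,k["cx"],k["cy"],np.array(k["extrinsics"])
def toworld(c,uv,z):
    f,cx,cy,E=cam(c); uv=np.atleast_2d(uv).astype(float)
    d=np.c_[(uv[:,0]-cx)/f,-(uv[:,1]-cy)/f,-np.ones(len(uv))]
    R=E[:3,:3]; o=-R.T@E[:3,3]; w=d@R
    return o+w*((z-o[2])/w[:,2])[:,None]
def topix(c,P):
    f,cx,cy,E=cam(c); p=np.atleast_2d(P)@E[:3,:3].T+E[:3,3]
    return np.c_[cx-f*p[:,0]/p[:,2],cy+f*p[:,1]/p[:,2]]
E
python3 - <<'E'
from h import *
im=cv2.imread("pics/top0.png")
cr=im[110:250,250:350]; cv2.imwrite("pics/crop0.png",cv2.resize(cr,None,fx=4,fy=4,interpolation=cv2.INTER_CUBIC))
for n in("long_rod","short_rod","jar","wrench","collar"):
    for d in r.regions_of(n,"top")[:3]:
        print(n,round(d["p"],2),d["uv"],d["mask"].sum(),toworld("top",d["uv"],28 if 'rod' in n else 10).round(1))
# line: sub-pixel dark row per column
g=im.max(2).astype(float)
pts=[]
for c in range(267,337):
    s=235-g[172:185,c]; s=np.clip(s-np.median(s)-8,0,None)
    if s.sum()>0: pts.append((c,172+(s*np.arange(13)).sum()/s.sum()))
pts=np.array(pts); print(len(pts),pts[::12])
w=toworld("top",pts,12); v=cv2.fitLine(w[:,:2].astype(np.float32),cv2.DIST_HUBER,0,.01,.01).ravel(); print("line",v)
print(g[170:188,[270,300,330]].T)
E
```

```text
long_rod 0.79 [238.5, 276.1] 671 [[347.  109.3  28. ]]
long_rod 0.71 [304.9, 213.6] 624 [[478.8 -30.9  28. ]]
short_rod 0.77 [298.8, 142.2] 295 [[637.1 -19.8  28. ]]
short_rod 0.63 [212.3, 191.7] 547 [[525.9 169.3  28. ]]
jar 0.56 [214.8, 193.7] 577 [[524.4 166.4  10. ]]
wrench 0.65 [389.5, 171.4] 631 [[ 575.  -220.2   10. ]]
collar 0.9 [210.5, 145.9] 327 [[634.6 179.1  10. ]]
collar 0.61 [302.3, 214.1] 641 [[479.6 -27.   10. ]]
70 [[267.         176.46376812]
 [279.         176.68055556]
 [291.         176.7254902 ]
 [303.         176.87634409]
 [315.         177.08658009]
 [327.         177.23369565]]
line [ 1.2003567e-02  9.9992794e-01  5.6220740e+02 -2.6033697e+01]
[[244. 243. 244. 243. 243. 243. 123.  77. 238. 243. 243. 243. 243. 243.
  243. 243. 243. 243.]
 [242. 242. 242. 242. 242. 242. 210.  70. 235. 242. 242. 241. 241. 241.
  242. 241. 241. 241.]
 [241. 241. 241. 241. 241. 241. 241.  91. 190. 239. 241. 241. 241. 241.
  241. 241. 241. 241.]]
```

View pics/crop0.png

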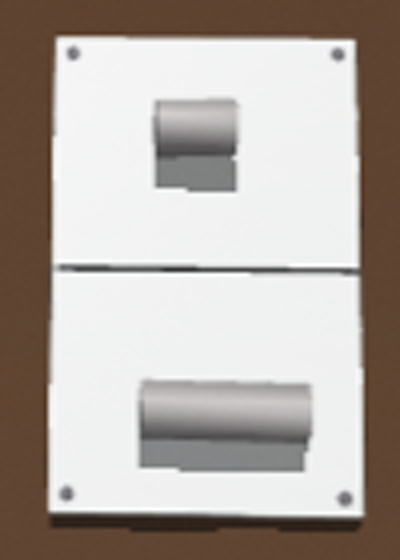

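The crop confirms it: the long grey rod spans columns 285-327, rows 205-220 in the full picture, on the robot's side. The short rod lies beyond the line, and the line tilts slightly. I'll ignore the higher-scored network hit at (238,276), which is a yellow rod. Next I'll fit the rod's silhouette.

```bash
cat >> h.py <<'E'
from scipy.optimize import minimize
def cyl(x,y,yaw,L=90,R=16,z=28):
    a=np.linspace(0,2*np.pi,40,endpoint=False); u=np.array([-np.sin(yaw),np.cos(yaw),0]); n=np.array([np.cos(yaw),np.sin(yaw),0])
    P=[np.array([x,y,z])+s*L/2*u+R*(np.cos(t)*n+np.sin(t)*np.array([0,0,1])) for s in(-1,1) for t in a]
    return np.array(P)
def fitcyl(c,mask,x0,L=90):
    S=16; 
    ys,xs=np.where(mask); b=(xs.min()-8,ys.min()-8); w,h=xs.max()-b[0]+9,ys.max()-b[1]+9
    m=mask[b[1]:b[1]+h,b[0]:b[0]+w].astype(float)
    def cost(p):
        pix=topix(c,cyl(p[0],p[1],p[2]/500,L)); hl=cv2.convexHull(((pix-b+0.5)*S).astype(np.float32)).astype(np.int32)
        M=np.zeros((h*S,w*S),np.uint8); cv2.fillConvexPoly(M,hl,255)
        M=cv2.resize(M,(int(w),int(h)),interpolation=cv2.INTER_AREA)/255.
        return ((M-m)**2).sum()
    sx=np.array([[0,0,0],[6,0,0],[0,6,0],[0,0,20]])
    q=minimize(cost,[x0[0],x0[1],x0[2]*500],method="Nelder-Mead",options=dict(initial_simplex=np.array([x0[0],x0[1],x0[2]*500])+sx,xatol=.02,fatol=.01))
    return q.x[0],q.x[1],q.x[2]/500,q.fun
E
python3 - <<'E'
from h import *
im=cv2.imread("pics/top0.png")
for c in(290,306,322): print(c,im[200:232,c].max(1))
print(im[213,280:332].max(1))
print(im[206:222,306])
d=[d for d in r.regions_of("long_rod","top") if abs(d["uv"][0]-305)<6][0]
np.save("m0.npy",d["mask"]); ys,xs=np.where(d["mask"]); print(xs.min(),xs.max(),ys.min(),ys.max())
print(fitcyl("top",d["mask"],(479,-31,-.012)))
print(topix("top",cyl(479,-31,-.012)).min(0),topix("top",cyl(479,-31,-.012)).max(0))
E
```

```text
290 [241 241 241 241 241 180 170 182 193 202 200 189 177 163 148 131 115 102
  88  89 129 135 134 134 134 134 134 236 241 241 241 240]
306 [241 241 241 240 241 185 165 174 188 198 203 197 186 175 161 146 129 113
  91  83 114 132 134 133 134 134 134 134 235 240 240 240]
322 [241 241 241 241 241 221 164 167 179 191 203 199 192 186 173 158 141 125
 107  91  90 128 133 134 134 134 134 134 235 240 240 240]
[241 242 241 242 192 128 161 161 163 163 163 166 165 165 165 167 168 169
 170 170 170 172 173 173 175 174 175 176 176 177 178 179 180 180 180 181
 181 183 184 183 185 185 186 184 184 186 186 185 226 240 240 240]
[[162 161 165]
 [170 170 174]
 [183 183 188]
 [192 194 198]
 [199 199 203]
 [192 193 197]
 [182 182 186]
 [172 172 175]
 [157 157 161]
 [143 143 146]
 [126 125 129]
 [109 109 113]
 [ 89  89  91]
 [ 81  81  83]
 [113 114 112]
 [131 132 130]]
285 327 204 220
(np.float64(481.761942608543), np.float64(-32.22036040953493), np.float64(-0.031024719028318392), np.float64(33.41836216839677))
[283.55117974 205.68958385] [327.31661746 221.33116186]
```

```bash
cat >> h.py <<'E'
from scipy.optimize import least_squares
def edges(im,r0,r1,c0,c1):
    """sub-pixel upper and lower edge rows of the rod, per column; rod spans rows r0..r1 roughly"""
    g=im.max(2).astype(float); out=[]
    for c in range(c0,c1):
        col=g[:,c]
        # upper: crossing of 203 (white 241 -> rod 165)
        for k in range(r0-6,r0+6):
            if col[k]>=203>col[k+1]: t=k+(col[k]-203)/(col[k]-col[k+1]); break
        else: continue
        # lower: after the minimum, crossing of 110 up to the shadow 134
        j=int(np.argmin(col[r1-6:r1+5]))+r1-6; mid=(col[j]+134)/2
        for k in range(j,j+4):
            if col[k]<=mid<col[k+1]: b=k+(mid-col[k])/(col[k+1]-col[k]); break
        else: continue
        out.append((c,t,b))
    return np.array(out)
def fitedges(c,ed,x0,y0,L=90):
    def pred(p):
        pix=topix(c,cyl(p[0],y0,p[1]/100,L)).reshape(2,40,2)
        # line per angle through the two ends -> row at each column
        s=(pix[1,:,1]-pix[0,:,1])/(pix[1,:,0]-pix[0,:,0])
        rows=pix[0,:,1][None]+s[None]*(ed[:,0][:,None]-pix[0,:,0][None])
        return rows.min(1),rows.max(1)
    def res(p):
        a,b=pred(p); return np.r_[a-ed[:,1],b-ed[:,2]]
    q=least_squares(res,[x0,0],diff_step=1e-3,x_scale=[1,1],loss="soft_l1",f_scale=.2)
    rr=res(q.x); n=len(ed)
    return q.x[0],q.x[1]/100,rr[:n].mean(),rr[n:].mean(),rr.std()
E
python3 - <<'E'
from h import *
im=cv2.imread("pics/top0.png")
ed=edges(im,205,220,289,325); print(len(ed)); 
x,yaw,*q=fitedges("top",ed,480,-31); print("rod",x,yaw,q)
e=toworld("top",[[284.0,213],[327.6,213]],28); print("ends y",e[:,1])
f=cam("scene"); print("scene pred", topix("scene",[[x,-31,28],[562.2,-26,12]]))
# corners screws
s=toworld("top",[[268,123],[334.4,123.7],[266.6,233.3],[336.2,234.5]],12); print(s.round(1)); print(s.mean(0))
# cross-check line in scene image
print(topix("scene",[[562.2+.012*t,-26+t,12] for t in(-80,0,80)]))
E
```

```text
36
rod 481.43675833416006 -0.02457743795821105 [np.float64(0.04123867125108976), np.float64(-0.034189811733487514), np.float64(0.13349284205763584)]
ends y [ 13.66975309 -79.13681301]
scene pred [[247.42019746 171.07289428]
 [226.58504715 192.63244408]]
[[ 687.7   48.4   12. ]
 [ 685.2 -102.    12. ]
 [ 437.2   50.9   12. ]
 [ 435.5  -99.    12. ]]
[561.43422989 -25.4033529   12.        ]
[[206.01462941 176.97912187]
 [226.58504715 192.63244408]
 [248.90036836 209.61357288]]
```

Line: passes (562.2, -26.0) with direction yaw -0.012. Long rod: centre (481.4, -32.7), yaw -0.025. So the rod must roll about 80.7 mm in +x. I'll part-close the fingers so both press the rod side by side, square to the line, and approach from the robot side.

```bash
python3 -m handwheel '[[50,[0,0,0],0.123],[50,[0,0,0],0.123],[50,[0,0,0],0.123],[50,[0.026,-0.054,0],0],[50,[0.026,-0.054,0],0],[50,[0.026,-0.054,0],0],[50,[0.026,-0.054,0],0],[50,[0.026,-0.054,0],0],[50,[0.026,-0.054,0],0],[50,[0.026,-0.054,0],0]]' 10; python3 -m handwheel '[[50,[0.026,-0.054,0],0],[50,[0.026,-0.054,0],0],[50,[0,0,0.05],0],[50,[0,0,0],0],[50,[0,0,0],0]]'; python3 -c "
from bench import r
o=r.get_obs();print(o['position'],o['eef_rot'],o['finger_gap'],o['force'])"
```

```text
clock: 1.65
position: [379.4, -137.9, 219.0]
eef_rot: [3.141, -0.001, -0.013]
force: [0.8, -0.2, 0.5]
finger_gap: 46.5
clock: 2.28
position: [432.4, -32.9, 169.7]
eef_rot: [3.141, -0.001, -0.013]
force: [-0.3, 0.3, -0.0]
finger_gap: 46.6
[432.44323481 -32.94375101 169.7457939 ] [ 3.14125510e+00 -6.89286277e-04 -1.31640535e-02] 46.58045921012156 [-0.26468819  0.31748483 -0.04151867]
```

```bash
python3 -m handwheel '[[50,[0,0,0.05],0],[50,[0,0,0.05],0],[50,[0,0,0.025],0],[50,[0,0,0.012],0],[50,[0,0,0],0],[50,[0,0,0],0]]'
python3 - <<'E'
from h import *
o=r.get_obs();print(o['position'],o['force'])
a=r.get_image("scene");b=r.get_image("top");cv2.imwrite("pics/top1.png",b)
c=cv2.resize(a[100:240,150:320],None,fx=4,fy=4,interpolation=cv2.INTER_CUBIC);cv2.imwrite("pics/s1.png",c)
E
```

```text
clock: 3.02
position: [433.3, -33.0, 33.0]
eef_rot: [3.141, -0.003, -0.013]
force: [0.5, 0.3, 0.1]
finger_gap: 46.4
[433.3478675  -32.98591889  33.02571556] [0.52890398 0.27145841 0.10604444]
```

View pics/s1.png

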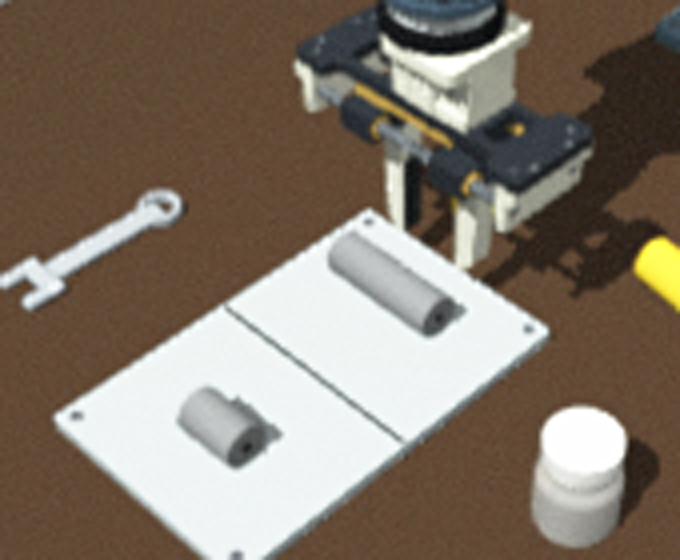

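View pics/top1.png

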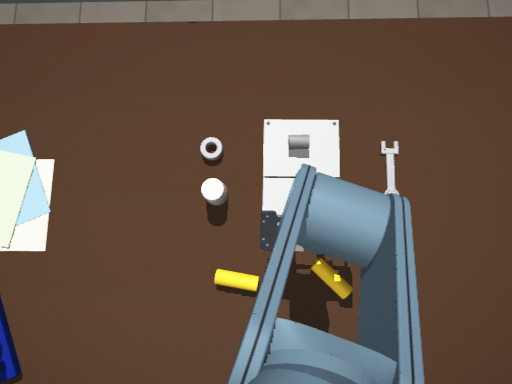

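```bash
python3 -m handwheel '[[50,[0.018,0,0],0],[50,[0.004,0,0],0],[50,[0.004,0,0],0],[50,[0.004,0,0],0],[50,[0.004,0,0],0],[50,[0.004,0,0],0],[50,[0.004,0,0],0],[50,[0.003,0,0],0],[50,[0.002,0,0],0],[50,[0,0,0],0]]'
python3 - <<'E'
from h import *
o=r.get_obs();print(o['position'],o['force'])
a=r.get_image("scene");cv2.imwrite("pics/sc2.png",a)
c=cv2.resize(a[100:240,150:320],None,fx=4,fy=4,interpolation=cv2.INTER_CUBIC);cv2.imwrite("pics/s2.png",c)
E
```

```text
clock: 4.38
position: [479.1, -32.8, 31.6]
eef_rot: [3.142, -0.0, -0.012]
force: [0.6, -0.8, -0.2]
finger_gap: 46.4
[479.13885444 -32.83568874  31.63656636] [ 0.61691837 -0.77459333 -0.19238639]
```

View pics/s2.png

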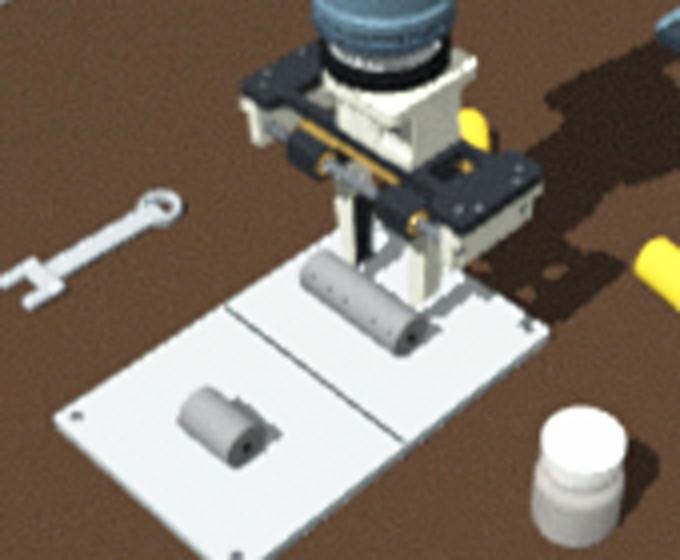

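The rod is rolling cleanly: rows of dots have come up on its side, and it has stayed parallel. Its near end has gone from crop (437,320) to (405,343). I'll get the distance from both ends in the scene view.

```bash
cat >> h.py <<'E'
def scenefit(mask,x0,L=90): return fitcyl("scene",mask,x0,L)
E
python3 - <<'E'
from h import *
for z in (28,):
  print(topix("scene",[[481.4,-32.7,28],[500,-32.7,28],[481.4+.025*45,12.3,28]]))
u=np.array([[437,320],[405,343]])/4+[150,100]-.375
print(toworld("scene",u,28))
for d in r.regions_of("long_rod","scene"):
    print(d["p"],d["uv"],d["mask"].sum())
    if abs(d["uv"][0]-240)<12 and d["mask"].sum()<2000: print(fitcyl("scene",d["mask"],(503,-33,-.02)))
E
```

```text
[[246.96794652 170.75351151]
 [241.94283963 174.36180508]
 [259.16187415 179.42416813]]
[[483.55888703  12.26173707  28.        ]
 [512.30951897  11.57394534  28.        ]]
0.77 [239.3, 173.8] 435
(np.float64(506.39964889311824), np.float64(-33.61679364640492), np.float64(-0.014969294741708205), np.float64(11.149050365244136))
0.58 [323.1, 175.0] 404
0.43 [268.0, 134.8] 38
```

```bash
python3 -m handwheel '[[50,[0.004,0,0],0],[50,[0.004,0,0],0],[50,[0.004,0,0],0],[50,[0.004,0,0],0],[50,[0.004,0,0],0],[50,[0.004,0,0],0],[50,[0.003,0,0],0],[50,[0.002,0,0],0],[50,[0.001,0,0],0],[50,[0,0,0],0]]'
python3 - <<'E'
from h import *
o=r.get_obs();print(o['position'],o['force'])
a=r.get_image("scene");cv2.imwrite("pics/sc3.png",a)
c=cv2.resize(a[100:240,150:320],None,fx=4,fy=4,interpolation=cv2.INTER_CUBIC);cv2.imwrite("pics/s3.png",c)
for d in r.regions_of("long_rod","scene"):
    print(d["p"],d["uv"],d["mask"].sum())
    if d["uv"][0]<250 and d["mask"].sum()<2000: print(fitcyl("scene",d["mask"],(533,-33,-.02)))
E
```

```text
clock: 5.72
position: [509.1, -33.2, 31.7]
eef_rot: [-3.142, -0.0, -0.012]
force: [-0.1, -0.2, 0.8]
finger_gap: 46.4
[509.05790071 -33.16419531  31.65243746] [-0.14128008 -0.24342223  0.82404581]
0.72 [231.8, 175.4] 467
(np.float64(535.6367940173435), np.float64(-33.900352664932825), np.float64(0.01017840726396141), np.float64(15.849903883121875))
0.71 [265.1, 137.4] 157
0.66 [324.2, 174.5] 405
```

View pics/s3.png

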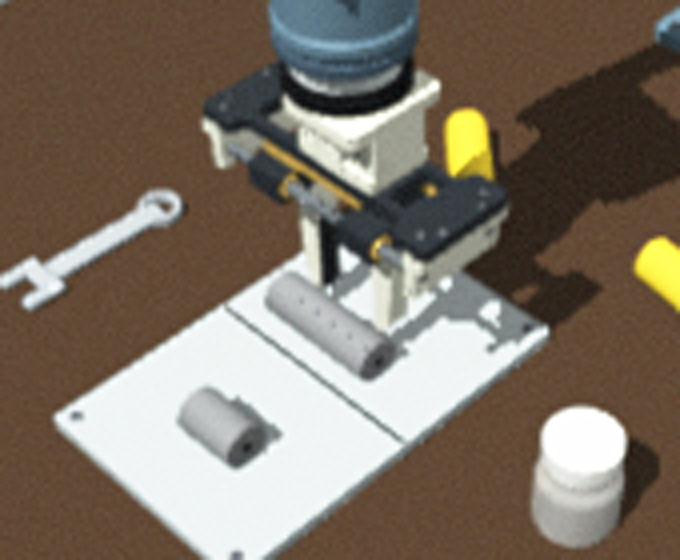

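The rod has rolled on, still parallel, and is about 25 mm short of the line (fit x ≈ 536). I'll roll it most of the remaining way, then raise and back off for a clean top view.

```bash
python3 -m handwheel '[[50,[0.003,0,0],0],[50,[0.003,0,0],0],[50,[0.003,0,0],0],[50,[0.003,0,0],0],[50,[0.002,0,0],0],[50,[0.002,0,0],0],[50,[0.001,0,0],0],[50,[0.001,0,0],0],[50,[0,0,0],0]]'; python3 -m handwheel '[[50,[-0.03,0,0],0],[50,[-0.02,0,-0.03],0],[50,[0,0.05,-0.03],0],[50,[-0.04,0.04,0],0],[50,[-0.04,0.04,0],0],[50,[-0.04,0.04,0],0],[50,[0,0,0],0]]'
python3 - <<'E'
from h import *
o=r.get_obs();print(o['position'],o['force'])
cv2.imwrite("pics/sc4.png",r.get_image("scene"))
a=r.get_image("top");cv2.imwrite("pics/top4.png",a)
E
```

```text
clock: 6.95
position: [527.1, -33.4, 31.7]
eef_rot: [3.142, -0.0, -0.012]
force: [-0.5, -0.6, 0.2]
finger_gap: 46.7
clock: 7.82
position: [352.9, -203.7, 91.9]
eef_rot: [3.141, 0.0, -0.019]
force: [0.1, 0.4, 0.0]
finger_gap: 46.7
[ 352.89310731 -203.74072259   91.8555438 ] [0.07320563 0.35953097 0.03250858]
```

View pics/top4.png

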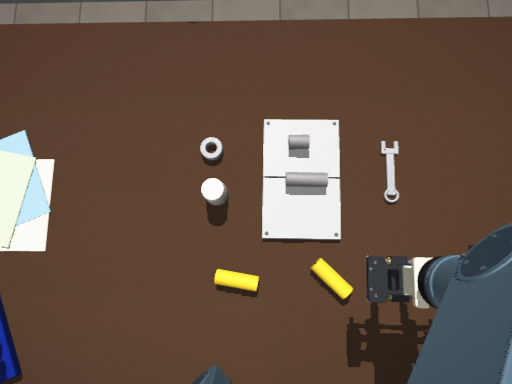

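View pics/sc4.png

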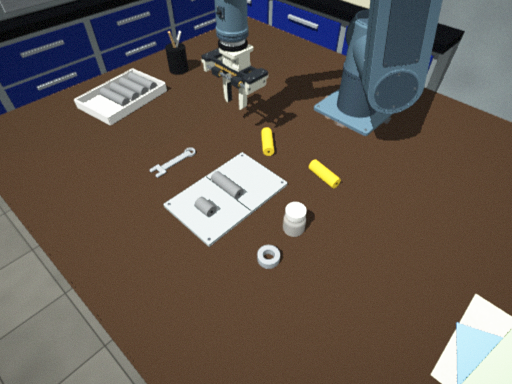

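The rod is now at (306,179) in the top view, lying nearly on the line. The short rod looks unmoved at (299,142). Now a precise measurement.

```bash
cat >> h.py <<'E'
def lineworld(im,cols):
    g=im.max(2).astype(float); pts=[]
    for c in cols:
        s=g[172:182,c]; s=np.clip(np.median(s)-s-8,0,None)
        if s.sum()>40: pts.append((c,172+(s*np.arange(10)).sum()/s.sum()))
    w=toworld("top",np.array(pts),12); p=np.polyfit(w[:,1],w[:,0],1); return p
E
python3 - <<'E'
from h import *
a=cv2.imread("pics/top4.png"); a0=cv2.imread("pics/top0.png")
p0=lineworld(a0,range(267,337)); print(p0,np.polyval(p0,[-78,12]))
for nm,L in(("0",a0),("4",a)):
    r0,r1=(205,220) if nm=="0" else (172,187)
    ed=edges(L,r0,r1,290,324); x,yaw,*q=fitedges("top",ed,480 if nm=="0" else 557,-32.7)
    print(nm,len(ed),x,yaw,q,"ends off line", [x-s*45*np.sin(yaw)-np.polyval(p0,-32.7+s*45) for s in(1,-1)])
for c in(295,306,318): print(a[166:196,c].max(1))
b=cv2.imread("pics/sc4.png"); 
for d in r.regions_of("long_rod","scene"):
    if d["uv"][0]<250 and d["uv"][1]>150: print("scene",d["uv"],d["mask"].sum(),fitcyl("scene",d["mask"],(557,-33,-.01)))
for d in r.regions_of("long_rod","top"):
    if 290<d["uv"][0]<320 : print("top",d["uv"],d["mask"].sum(),fitcyl("top",d["mask"],(557,-33,-.01)))
E
```

```text
[1.20050500e-02 5.62520441e+02] [561.58404691 562.66450141]
0 34 481.4080421018259 -0.02531090421159059 [np.float64(0.040996829968103256), np.float64(-0.03254354147653557), np.float64(0.13165740462140837)] ends off line [np.float64(-80.1211917420909), np.float64(-81.31847540330796)]
4 34 553.7904027856584 -0.015754113373245823 [np.float64(-0.07631088149756489), np.float64(0.06269427099801102), np.float64(0.1273876437730199)] ends off line [np.float64(-8.168794360674724), np.float64(-8.506151417059073)]
[242 242 242 242 242 243 177 175 188 201 207 198 184 172 157 139 125 108
  90  83 100 129 130 132 132 132 132 132 134 237]
[242 241 242 242 242 242 192 172 183 195 206 201 190 178 165 149 132 114
  92  86  90 127 132 131 130 131 130 132 131 237]
[241 241 241 241 241 241 211 172 177 188 201 197 191 182 168 155 140 123
 106  90  81 126 131 131 131 130 131 130 131 236]
scene [228.1, 183.9] 443 (np.float64(553.3785603063328), np.float64(-34.08903927030258), np.float64(-0.02497193188291157), np.float64(8.08959630911188))
top [304.6, 179.4] 576 (np.float64(553.4765367561997), np.float64(-32.666262524810236), np.float64(-0.0002561856922406095), np.float64(49.22835832372164))
```

Fits agree: rod x = 553.8 by the top edges, 553.4 from the scene view. It's about 8.3 mm short at both ends, and parallel to the line. The last slow push left the rod at TCP + 26.7 mm, so I'll bring the fingers back to x ≈ 500 and push slowly to TCP x ≈ 535.4.

```bash
python3 -m handwheel '[[50,[0.036,-0.0435,0],0],[50,[0.036,-0.0435,0],0],[50,[0.036,-0.0435,0],0],[50,[0.036,-0.0435,0],0],[50,[0,0,0],-0.007],[50,[0,0,0],0]]'; python3 -m handwheel '[[50,[0,0,0.03],0],[50,[0,0,0.02],0],[50,[0,0,0.01],0],[50,[0,0,0],0],[50,[0,0,0],0]]'
```

```text
clock: 8.78
position: [500.6, -27.6, 91.1]
eef_rot: [-3.142, 0.001, -0.002]
force: [0.1, 0.1, -0.2]
finger_gap: 46.7
clock: 9.4
position: [501.5, -29.6, 32.4]
eef_rot: [3.141, -0.001, -0.006]
force: [-0.1, 0.4, 0.4]
finger_gap: 46.6
```

```bash
python3 -m handwheel '[[50,[0.008,0.003,0],0.007],[50,[0.007,0,0],0],[50,[0,0,0],0],[50,[0,0,0],0]]'
```

```text
clock: 9.9
position: [516.0, -32.1, 31.6]
eef_rot: [-3.142, 0.0, -0.012]
force: [-0.4, 0.4, 0.4]
finger_gap: 46.4
```

```bash
python3 -m handwheel '[[50,[0.003,0,0],0],[50,[0.003,0,0],0],[50,[0.003,0,0],0],[50,[0.003,0,0],0],[50,[0.002,0,0],0],[50,[0.002,0,0],0],[50,[0.001,0,0],0],[50,[0.001,0,0],0],[50,[0.001,0,0],0],[50,[0,0,0],0]]'
python3 - <<'E'
from h import *
cv2.imwrite("pics/sc5.png",r.get_image("scene"))
for d in r.regions_of("long_rod","scene"):
    if d["uv"][0]<250 and d["uv"][1]>150: print("scene",d["uv"],d["mask"].sum(),fitcyl("scene",d["mask"],(557,-33,-.01)))
E
```

```text
clock: 11.15
position: [535.1, -32.5, 31.7]
eef_rot: [-3.142, -0.0, -0.012]
force: [0.2, -0.2, -0.9]
finger_gap: 46.4
scene [226.8, 182.9] 443 (np.float64(560.778820159757), np.float64(-34.57784421552308), np.float64(-0.020407778025640907), np.float64(14.21534794309881))
```

The scene fit puts the rod at x ≈ 560.8, against 562.1 wanted. I'll back off along x first, then clear the top view and measure again.

```bash
python3 -m handwheel '[[50,[-0.02,0,0],0],[50,[-0.03,0,0],0],[50,[0,0,-0.04],0],[50,[0,0.04,-0.04],0],[50,[-0.04,0.04,0],0],[50,[-0.04,0.04,0],0],[50,[-0.04,0.04,0],0],[50,[0,0,0],0]]'
python3 - <<'E'
from h import *
cv2.imwrite("pics/sc6.png",r.get_image("scene"))
a=r.get_image("top");cv2.imwrite("pics/top6.png",a)
a0=cv2.imread("pics/top0.png");p0=lineworld(a0,range(267,337))
p1=lineworld(a,list(range(267,281))+list(range(331,337))); print("line now",p1,np.polyval(p1,[-78,12]),np.polyval(p0,[-78,12]))
ed=edges(a,168,183,290,324); x,yaw,*q=fitedges("top",ed,562,-32.7)
print(len(ed),x,yaw,q,"ends off line", [x-s*45*np.sin(yaw)-np.polyval(p0,-32.7+s*45) for s in(1,-1)])
for d in r.regions_of("long_rod","scene"):
    if d["uv"][0]<250 and d["uv"][1]>150: print("scene",d["uv"],d["mask"].sum(),fitcyl("scene",d["mask"],(562,-33,-.01)))
for n in("short_rod","jar","wrench","collar"):
    for d in r.regions_of(n,"top")[:1]: print(n,d["uv"])
c=np.hstack([cv2.resize(i[110:250,250:350],None,fx=4,fy=4,interpolation=cv2.INTER_CUBIC) for i in(a0,a)]);cv2.imwrite("pics/cmp6.png",c)
d=cv2.absdiff(a0,a).max(2); print("diff short",d[130:165,280:320].max(),"jar",d[175:210,195:232].max(),"wrench",d[138:206,378:402].max(),"collar",d[134:164,196:226].max())
E
```

```text
clock: 12.25
position: [361.0, -192.7, 111.8]
eef_rot: [3.141, 0.0, -0.018]
force: [-0.6, 0.5, 0.6]
finger_gap: 46.6
line now [1.16497656e-02 5.62430625e+02] [561.52194368 562.57042258] [561.58404691 562.66450141]
34 561.8424892251146 -0.024583761728456496 [np.float64(-0.03775529093348031), np.float64(0.04353658362918492), np.float64(0.1548876756430381)] ends off line [np.float64(0.2805441520523573), np.float64(-0.8513170508738312)]
scene [205.0, 205.8] 285 (np.float64(542.0), np.float64(-31.0), np.float64(0.016666666666666666), np.float64(285.0))
scene [225.1, 184.7] 421 (np.float64(561.2782291155884), np.float64(-35.55080948749148), np.float64(-0.003797389042669578), np.float64(25.769673202614378))
short_rod [296.5, 142.8]
jar [210.9, 191.5]
wrench [388.9, 168.7]
collar [206.4, 145.8]
diff short 3 jar 3 wrench 5 collar 3
```

View pics/cmp6.png

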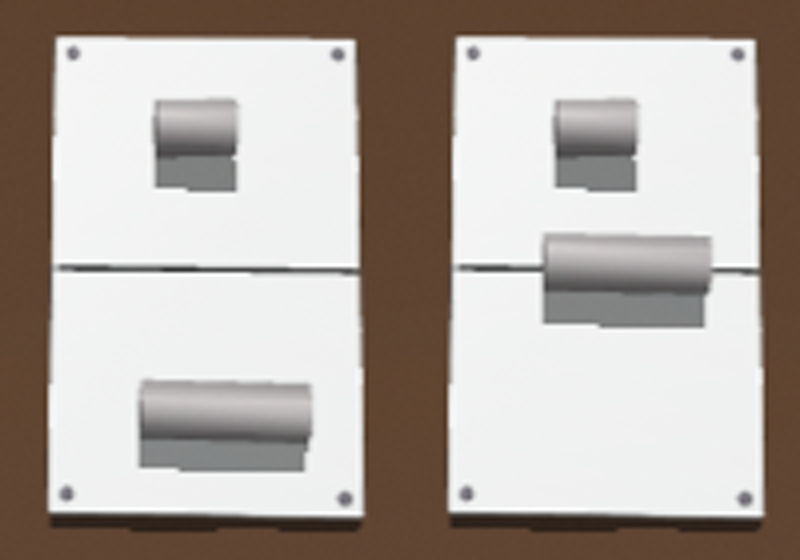

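The rod now lies on the line, with its ends +0.3 and -0.9 mm off it. The short rod, jar, wrench and collar show no change between the first and last pictures, and the arm is clear.

```bash
python3 -c "
from bench import r
print(r.get_obs()['clock']); print(r.sign_off())"
```

```text
12.6
the job is handed in; nothing more can be done
None
```

I rolled the long grey rod about 80 mm onto the line and handed the job in at 12.6 s; no verdict was reported. I pushed slowly with the outside of both half-open fingers, about 4 mm above the rod's mid-height, in four short pushes. The dots on the rod were seen turning, so it rolled rather than slid.

**Last checks:**
- **On the line:** the top-view edge fit puts the rod's ends at +0.3 and -0.9 mm from the line, against the 6 mm allowed. Its middle is about 7 mm from the line's middle, against 40 mm.
- **Second view:** the scene camera put the rod within 0.6 mm of the top view across the line. Its fit of the rod's angle was loose, differing by about 0.02 rad.
- **Other objects:** the short rod, jar, wrench and collar showed no change between the first and last top pictures. The arm was well clear at hand-in.
- **Forces:** the force readings between pushes were all under about 1 N; I did not record the peak during the pushes.

**Disagreements:** the network's positions for the untouched things came out up to about 4 px different in the last picture. I took that as detector noise, since the pictures themselves matched. It also scored a yellow look-alike highest as the long rod at the start, which I ignored.

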